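# Bring the plating turntable to its start mark

## Task

Take the plating turntable by its raised rim and turn it, either way round, until the long engraved line on the rim stands straight in front of the tip of the fixed pointer, then let go. The petri dish stays lying in its seat and must not be touched; leave the small white box, the dropper bottle and the forceps beside it where they are.

Things in the scene. Friction and masses are not known exactly. Their poses are not given: they have to be found in the camera images.
- turntable: fixed foot of the turntable, a grey disc 156 mm across that does not move. Origin: centre of its underside, on the platter's vertical axis. Its +x axis points from the axis to the pointer. The pointer's steel post (12 mm thick, 53 mm high) stands 124 mm from the axis on an arm that ends at 134 mm, always on the side away from the robot, up to 0.9 rad either side of world +x
- pointer_tip (a point): tip of the dark pointer, 95 mm from the turntable's axis and 50 mm above the worktop, level with the top of the rim and 5 mm outside it; it points at the axis
- platter: bare-metal turning platter with an upright rim wall: 180 mm outer, 160 mm inner diameter (wall 10 mm thick), top 50 mm above the worktop, floor inside it 26 mm. The wall can be pinched from above, one finger inside, one outside. Turns endlessly both ways about its vertical axis, needs about 2 N at the rim, stays where left. Origin on the axis, 18 mm above the worktop; +x points to the index line
- index_line (a point): middle of the long index line on top of the rim, 85 mm from the axis, 50 mm above the worktop. The line is black, 4 mm wide, runs across the whole top of the rim, down both faces and on along the platter's floor towards the dish; the eleven other marks, every 30 degrees, are ticks 4 mm long and 1.5 mm wide. It starts 0.8 to 3.1 rad away from the pointer, on either side
- seat (a point): centre of the dish's seat on the platter's floor, on the turning axis, 26 mm above the worktop; the seat is a low ring of 94 mm inner and 100 mm outer diameter, 4 mm high, which leaves a free ring of floor 30 mm wide inside the rim wall
- dish: round petri dish bottom, 86 mm across, 13 mm high, loose, lying in the seat in the middle of the platter and riding round with it; its top is 39 mm above the worktop. Origin: centre of its underside; z up
- slip_box: small flat white cardboard box, 34 x 34 x 14 mm, loose on the worktop to the right of the turntable. Origin: centre of its underside
- dropper_bottle: small dropper bottle, 34 mm across, 107 mm tall, loose, standing to the left of the turntable. Origin: centre of its underside
- forceps: steel forceps, 135 x 15 x 7 mm, loose on the worktop to the left of the turntable. Origin: centre of the underside
Mind the look-alikes: they are no part of the job. Leave any black or pink look-alike of the dish alone.

How it is judged:
By the outcome, as a careful person would: the job done as asked, in the order asked, and still so for the second after the job is handed in, with the robot touching nothing.
It also fails if it takes over 64 s, if anything falls off the work surface, if the arm or the gripper's body presses on something with over 40 N, if the wrist force passes 120 N, or if a joint passes its speed limit or range.

## Robot

A 6-joint arm with a two-finger parallel gripper is mounted at the origin on a cart in front of the work surface, level with it; the furniture and walls round the work are solid. World frame = base frame: x ahead of the robot, y to its left, z up, the work surface at z = 0. Lengths are in mm, angles in rad, forces in N, time in s.
With the tool pointing down it reaches from about 350 to 775 mm from the base axis. Payload 5.5 kg.
Tool frame: the origin (TCP) lies midway between the tips of the shut fingers; the grasp point (between the pads) lies 19 mm behind it; z points along the fingers, y is the line along which they close (so a half turn about z gives the same grasp; the last joint's range is limited). The gripper opens to 85 mm and grips with 20 to 120 N. Pads are 22 mm wide; open, the fingers measure 114 mm over their backs; the gripper's body (76 mm by 85 mm) begins 54 mm behind the grasp point. The pads swing forward as they close: fully open they stand 13 mm farther back than shut.
Start: joints at [-1.444, 0.313, 0.046, 1.304, 0, 1.431], TCP at [151.59, -554.7, 231.323] pointing down, gripper open.
Joint ranges: [-2.76, 2.76], [-0.86, 1.69], [-1.03, 1.26], [-2.2, 2.34], [-1.47, 1.5], [-3.14, 3.14]. Speed limits (rad/s): [2.57, 2.57, 3.14, 3.14, 3.14, 3.14].

## Interface

Orientations are given as a 3x3 rotation matrix whose columns are the frame's x, y, z axes.
In Python, from workcell import r gives the robot as it stands. The module is installed in compiled form; this text tells all that it offers.
- The arm moves only by the shell command python3 -m pendant 'ROWS' [FORCE]. ROWS is JSON, a list of rows, each a list of 3 entries, a list of its own where there are three numbers: the turn, a rotation vector about the world's x, y, z in degrees, then the shift along the world's x, y, z in m, then the opening, from 0 (shut) to 1 (fully open). In form: [[[rx, ry, rz], [tx, ty, tz], gripper], ...]. A call has 1 to 8 rows; each row shifts and turns the commanded pose from where the row before left it; what a row does not reach is not made up. A row lasts 1/8 s, in which the tool goes at most 62.5 mm and 10.7 degrees, less where a joint would pass 70% of its speed; a pose out of reach is approached as far as the arm can. A call is refused whole if a number of a shift passes 0.0625 or a number of a turn 10.7, either way. A call with a gripper value outside its range is refused whole. The fingers move at their own pace and stop on an object; FORCE is the grip in N (left out, the last holds). Time passes only in rows, so rows that do not move let the fingers close. It gives the time, the measured TCP pose, the force, the opening and the grip force at its end, in the units of the state.
- r.read_state(): the state, without advancing time (a new reading comes with each control period).
- r.read_camera(name): name is "side" or "top"; returns a dict with "frame" (400x640x3 uint8, blue, green, red), "range_z" (400x640 float32, mm along the optical axis (not along the pixel's ray), 0 where there is no reading), "intrinsics" (3x3 intrinsics, pixels), "position" and "orientation" of the camera in the world. Camera axes: x right, y up, looking along -z (the intrinsics and any distortion apply to the point x, -y, -z); pixel columns grow to the right and rows downward; lengths in mm; the calibration is good to about 2 mm. A picture is of the moment at which its call begins.
- r.hand_in(): hands the job in; it is judged then, once.
The state is a dict: "clock": time; "joint_pos": joint angles; "dq": joint speeds; "tau": joint torques, N m; "position": TCP position; "ee_rot": TCP orientation; "wrist_force": force on the tool from outside, world axes, zero at the start; "wrist_torque": the same for the moment, N m; "grip_width": finger opening in mm; "gripper_force": force on a finger pad.
Only numpy, scipy, OpenCV 4.12 (cv2) and the standard library are available. Lean on these libraries where they do the work, as an engineer would, in place of code of your own. Each camera call takes 0.05 s, during which the arm holds its last target. There are 200 camera calls.

## Working session

There is one attempt and no reset: what is moved stays moved. The work goes in short steps, Python scripts to look and compute and a shell command to move; the robot and the scene stay as the last step left them, time stands still between calls to the robot, and variables do not carry over. Pictures are saved under pics/ and viewed, at most 10 in all, crops included, and the job is handed in when it is done.

```bash
mkdir -p pics
python3 - <<'E'
from workcell import r
import cv2,numpy as np
for n in("top","side"):
    c=r.read_camera(n);cv2.imwrite(f"pics/{n}0.png",c["frame"]);np.savez(f"{n}0.npz",**c)
    print(n,c["intrinsics"],c["position"],c["orientation"],[k for k in c])
s=r.read_state();print(s["position"],s["ee_rot"],s["grip_width"],s["clock"])
E
```

```text
top [[417.20784432   0.         317.44191259]
 [  0.         417.20784432 196.5398665 ]
 [  0.           0.           1.        ]] [ 392.32978653  -14.74726489 1448.19167552] [[-0.00620047  0.99472514 -0.10238871]
 [-0.99995662 -0.00545596  0.00754978]
 [ 0.00695133  0.10243108  0.99471582]] ['frame', 'range_z', 'intrinsics', 'position', 'orientation']
side [[493.31184756   0.         319.1698494 ]
 [  0.         493.31184756 196.62660082]
 [  0.           0.           1.        ]] [ 263.67768981 -983.38281346  800.60200434] [[ 0.9600761   0.16673783 -0.22461606]
 [-0.27971695  0.56213694 -0.77830617]
 [-0.0035081   0.81006207  0.58633364]] ['frame', 'range_z', 'intrinsics', 'position', 'orientation']
[ 151.51075878 -554.18013773  230.47952129] [[ 9.64622300e-01  2.63635671e-01 -2.25010767e-04]
 [ 2.63635672e-01 -9.64620871e-01  1.67578721e-03]
 [ 2.24747203e-04 -1.67582258e-03 -9.99998571e-01]] 85.12747777379259 0.1
```

View pics/top0.png

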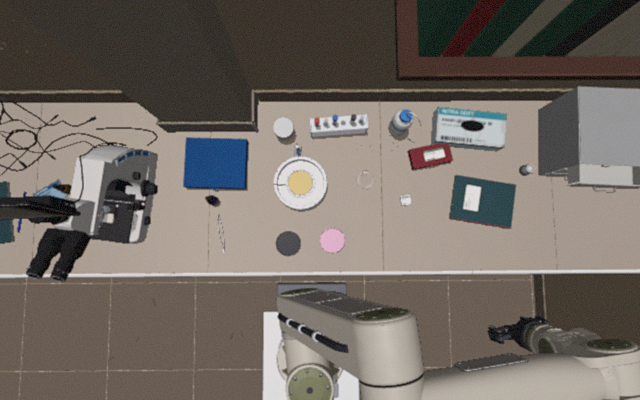

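View pics/side0.png

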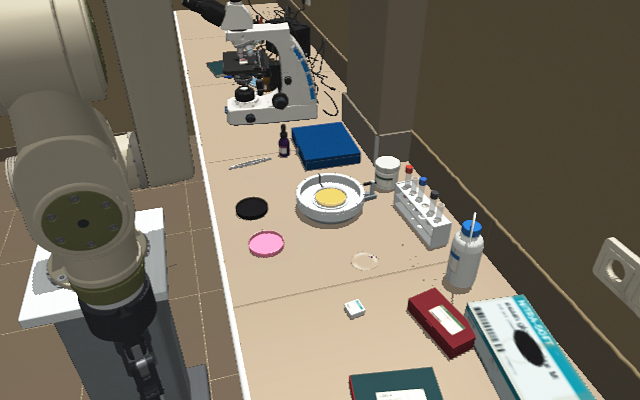

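```bash
cat > h.py <<'E'
import numpy as np,cv2
def ray(c,u,v,z):
    K=c["intrinsics"];d=c["orientation"]@np.array([(u-K[0,2])/K[0,0],-(v-K[1,2])/K[1,1],-1]);p=c["position"]
    return p+d*(z-p[2])/d[2]
def proj(c,P):
    q=c["orientation"].T@(np.asarray(P,float)-c["position"]);K=c["intrinsics"]
    return K[0,0]*q[0]/-q[2]+K[0,2],-K[1,1]*q[1]/-q[2]+K[1,2]
E
python3 - <<'E'
from h import *
t=dict(np.load("top0.npz"));s=dict(np.load("side0.npz"))
# depth points: rim top by height, then circle fit
c=t;H=np.zeros((400,640,3))
K=c["intrinsics"];v,u=np.mgrid[:400,:640];z=c["range_z"]
P=np.stack([(u-K[0,2])/K[0,0]*z,-(v-K[1,2])/K[1,1]*z,-z],-1)@c["orientation"].T+c["position"]
m=(abs(u-300)<32)&(abs(v-183)<32)&(P[...,2]>43)&(P[...,2]<57)
q=P[m];A=np.c_[2*q[:,:2],np.ones(len(q))];x=np.linalg.lstsq(A,(q[:,:2]**2).sum(1),rcond=None)[0]
print("rim",x[:2],np.sqrt(x[2]+x[0]**2+x[1]**2),len(q),np.median(q[:,2]))
f=c["frame"];hsv=cv2.cvtColor(f,cv2.COLOR_BGR2HSV)
# outer ellipse of bright pixels
g=((hsv[...,1]<45)&(hsv[...,2]>120)&(abs(u-301)<30)&(abs(v-184)<30)).astype(np.uint8)
ct=max(cv2.findContours(g,0,2)[0],key=cv2.contourArea);e=cv2.fitEllipse(cv2.convexHull(ct));print(e,ray(c,*e[0],50))
y=((abs(hsv[...,0].astype(int)-22)<8)&(hsv[...,1]>90)&(hsv[...,2]>150)&(abs(u-301)<20)&(abs(v-184)<20))
print("agar",u[y].mean(),v[y].mean(),ray(c,u[y].mean(),v[y].mean(),32))
a=cv2.resize(f[135:225,250:350],None,fx=6,fy=6,interpolation=cv2.INTER_CUBIC)
cv2.imwrite("pics/topc.png",a)
cv2.imwrite("pics/sidec.png",cv2.resize(s["frame"][150:235,270:400],None,fx=6,fy=6,interpolation=cv2.INTER_CUBIC))
E
```

```text
rim [586.00911685  33.32477311] 84.81686002434849 487 50.486556376934004Traceback (most recent call last):
  File "<stdin>", line 13, in <module>
cv2.error: OpenCV(4.12.0) /io/opencv/modules/imgproc/src/shapedescr.cpp:361: error: (-201:Incorrect size of input array) There should be at least 5 points to fit the ellipse in function 'fitEllipseNoDirect'
```

The pictures show the turntable at top (300,183), with its pointer going up at about (297,149) and a dark line on the left at about (279,184). The agar dish sits in its middle; black (288,243) and pink (332,240) look-alikes lie outside. The depth circle fit gives the rim centre at (586, 33), radius 85, so I only need crops.

Run:
```python
from h import *
t=dict(np.load("top0.npz"));s=dict(np.load("side0.npz"))
cv2.imwrite("pics/topc.png",cv2.resize(t["frame"][135:225,250:350],None,fx=6,fy=6,interpolation=cv2.INTER_CUBIC))
cv2.imwrite("pics/sidec.png",cv2.resize(s["frame"][150:235,270:400],None,fx=6,fy=6,interpolation=cv2.INTER_CUBIC))
C=np.array([586,33.3])
for n,c in(("top",t),("side",s)):
    g=cv2.cvtColor(c["frame"],cv2.COLOR_BGR2GRAY)
    for R in(82,85,88,95,105,115,124):
        a=np.radians(np.arange(-180,180,1.));I=np.array([proj(c,[C[0]+R*np.cos(x),C[1]+R*np.sin(x),50]) for x in a],np.float32)
        w=cv2.remap(g,I[:,:1],I[:,1:],cv2.INTER_LINEAR)[:,0].astype(int);k=np.argsort(w)[:10]
        if R<90 or n=="top": print(n,R,sorted((int(np.degrees(a[i]).round()),int(w[i])) for i in k))
```

```text
top 82 [(91, 189), (92, 175), (93, 163), (94, 150), (95, 157), (96, 180), (104, 195), (105, 193), (106, 193), (107, 194)]
top 85 [(-56, 203), (4, 201), (5, 202), (64, 202), (91, 203), (92, 190), (93, 175), (94, 160), (95, 174), (96, 198)]
top 88 [(-146, 179), (-115, 180), (-86, 178), (-85, 180), (3, 176), (4, 168), (5, 175), (93, 173), (94, 158), (95, 175)]
top 95 [(-174, 92), (-164, 93), (-160, 91), (-159, 88), (-158, 91), (-146, 92), (1, 93), (2, 80), (3, 84), (4, 88)]
top 105 [(-1, 121), (0, 110), (1, 100), (2, 91), (3, 82), (4, 79), (5, 81), (6, 91), (7, 106), (8, 123)]
top 115 [(-2, 124), (-1, 118), (0, 116), (1, 101), (2, 88), (3, 78), (4, 77), (5, 80), (6, 99), (7, 119)]
top 124 [(-108, 161), (-16, 161), (-4, 160), (-3, 156), (-2, 150), (-1, 151), (0, 156), (9, 154), (10, 154), (58, 161)]
side 82 [(-122, 170), (-111, 168), (-110, 158), (-109, 159), (-108, 164), (-91, 165), (-90, 171), (93, 157), (94, 106), (95, 138)]
side 85 [(32, 193), (63, 190), (92, 192), (93, 149), (94, 137), (95, 136), (96, 172), (124, 196), (125, 149), (126, 168)]
side 88 [(-28, 157), (33, 152), (34, 168), (63, 170), (93, 166), (94, 139), (95, 148), (96, 177), (125, 171), (126, 168)]
```

View pics/topc.png

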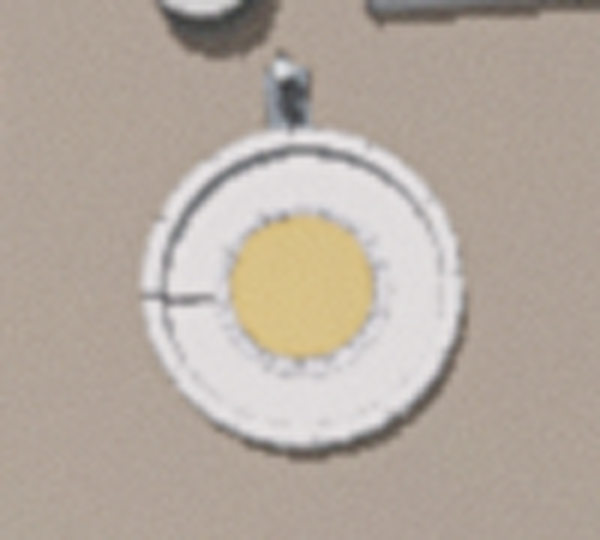

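View pics/sidec.png

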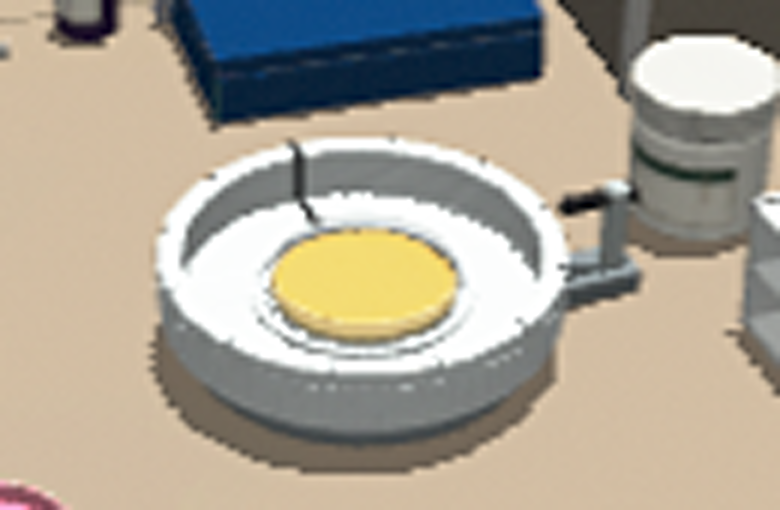

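Top crop: the long line crosses the rim at the left, crop (145–215, 297), which is azimuth 94°. The pointer is at the top, crop (290,100), azimuth about 4°, and the dish is centred at (302,286). In the side crop the long line runs down the inner wall at (297,165) and onto the floor; the other marks are short ticks. The pointer tip is at (565,207). The needed turn is therefore about -90°, gripping from azimuth -135° round the near side to 135°. I'm setting out now.

```bash
python3 -m pendant '[[[0,0,7.48],[0.0234,0.033,0],1],[[0,0,7.48],[0.0234,0.033,0],1],[[0,0,7.48],[0.0234,0.033,0],1],[[0,0,7.48],[0.0234,0.033,0],1],[[0,0,7.48],[0.0234,0.033,0],1],[[0,0,7.48],[0.0234,0.033,0],1],[[0,0,7.48],[0.0234,0.033,0],1],[[0,0,7.48],[0.0234,0.033,0],1]]' 40
python3 -m pendant '[[[0,0,7.48],[0.0234,0.033,0],0.35],[[0,0,7.48],[0.0234,0.033,0],0.35],[[0,0,7.48],[0.0234,0.033,0],0.35],[[0,0,7.48],[0.0234,0.033,0],0.35],[[0,0,7.48],[0.0234,0.033,0],0.35],[[0,0,7.48],[0.0234,0.033,0],0.35],[[0,0,7.48],[0.0234,0.033,0],0.35],[[0,0,7.48],[0.0234,0.033,0],0.35]]'
python3 -m pendant '[[[0,0,0],[0,0,0],0.35],[[0,0,0],[0,0,0],0.35]]'
python3 - <<'E'
from h import *
from workcell import r
s=r.read_state();p=s["position"];R=s["ee_rot"]
print(p,R[:,2],np.degrees(np.arctan2(R[1,1],R[0,1])),s["grip_width"],s["wrist_force"],s["clock"])
t=dict(np.load("top0.npz"))
C=np.array([586,33.3])
g=cv2.cvtColor(t["frame"],cv2.COLOR_BGR2GRAY)
for v in range(140,158): print(v,g[v,290:306])
for c,n in((t,"top"),(dict(np.load("side0.npz")),"side")):
    for az in(0,2,4,6): print(n,az,[np.round(proj(c,[C[0]+q*np.cos(np.radians(az)),C[1]+q*np.sin(np.radians(az)),50]),1) for q in(95,124)])
g=cv2.cvtColor(c["frame"],cv2.COLOR_BGR2GRAY)
for v in range(178,192): print(v,g[v,358:380])
E
```

```text
clock: 1.1
position: [339.2, -289.4, 231.0]
ee_rot: [[0.253, 0.968, -0.0], [0.968, -0.253, 0.0], [0.0, -0.0, -1.0]]
wrist_force: [0.7, 0.1, 0.7]
grip_width: 85.5
gripper_force: 0.0
clock: 2.1
position: [526.4, -25.4, 230.9]
ee_rot: [[-0.71, 0.704, -0.001], [0.704, 0.71, 0.0], [0.001, -0.0, -1.0]]
wrist_force: [0.1, -1.4, -0.8]
grip_width: 30.1
gripper_force: 0.0
clock: 2.35
position: [525.4, -26.8, 230.9]
ee_rot: [[-0.706, 0.708, -0.001], [0.708, 0.706, -0.0], [0.001, -0.001, -1.0]]
wrist_force: [-0.4, -0.7, -0.6]
grip_width: 29.8
gripper_force: 0.0
[525.41129832 -26.790785   230.85142829] [-1.30015721e-03 -5.38555794e-05 -9.99999153e-01] 44.9293002284101 29.796198616692585 [-0.40416407 -0.66815595 -0.56207527] 2.35
140 [ 95  97  90  90 115 151 167 166 162 165 162 161 162 165 165 163]
141 [ 95  91  93  97 127 160 164 167 167 166 162 165 167 163 164 165]
142 [ 94  94 110 128 155 164 161 164 165 166 166 163 163 165 164 162]
143 [103 117 153 161 168 160 134 142 160 165 163 164 164 167 165 164]
144 [134 156 168 162 164 158 137 136 148 160 167 162 166 164 163 166]
145 [156 163 166 163 158
[... 1943 characters left out ...]
9 100  99 107 122
 106 108 125 128]
185 [251 255 255 255 177 118  34  49  97 139 198 182 125  91 100 100  96 103
 118 117 115 118]
186 [185 254 255 255 227 188 190 191 193 194 199 185 127  93  99  99  99 105
 112 124 121 118]
187 [153 246 255 255 254 226 193 195 195 195 197 183 126  94 100  99 100 105
 105 108 120 125]
188 [116 185 253 255 254 229 190 193 193 193 196 177 106  95 100  99  99 106
 105 105 104 107]
189 [112 130 233 255 255 250 161 192 193 194 195 176 104  97 100  97  96 104
 105 106 105 105]
190 [113 125 230 255 255 254 204 191 193 195 198 177 107  95  99 102 106 100
 102 102 104 104]
191 [112 106 214 255 255 254 226 183 171 183 184 166 103  97  98 112 160 196
 169  96 100 102]
```

The arm is exactly over the rim, so I'm descending, pinching the wall and checking the width.

```bash
python3 -m pendant '[[[0,0,0],[0.0005,0,-0.04],0.35],[[0,0,0],[0,0,-0.04],0.35],[[0,0,0],[0,0,-0.04],0.35],[[0,0,0],[0,0,-0.04],0.35],[[0,0,0],[0,0,-0.01],0.35],[[0,0,0],[0,0,-0.01],0.35],[[0,0,0],[0,0,-0.01],0.35],[[0,0,0],[0,0,-0.008],0.35]]' 40
python3 -m pendant '[[[0,0,0],[0,0,0],0.35],[[0,0,0],[0,0,0],0.35],[[0,0,0],[0,0,0],0.05],[[0,0,0],[0,0,0],0.05],[[0,0,0],[0,0,0],0.05],[[0,0,0],[0,0,0],0.05],[[0,0,0],[0,0,0],0.05]]' 40
python3 - <<'E'
from h import *
from workcell import r
c=r.read_camera("side");cv2.imwrite("pics/side1.png",cv2.resize(c["frame"][100:250,240:420],None,fx=4,fy=4,interpolation=cv2.INTER_CUBIC))
E
```

```text
clock: 3.35
position: [527.2, -27.0, 33.7]
ee_rot: [[-0.707, 0.708, 0.002], [0.708, 0.707, -0.0], [-0.001, 0.001, -1.0]]
wrist_force: [0.0, -0.2, -0.2]
grip_width: 29.7
gripper_force: 0.0
clock: 4.22
position: [526.0, -29.5, 33.9]
ee_rot: [[-0.705, 0.71, -0.001], [0.71, 0.705, -0.006], [-0.003, -0.005, -1.0]]
wrist_force: [-3.7, -9.6, 2.6]
grip_width: 9.5
gripper_force: 38.1
```

View pics/side1.png

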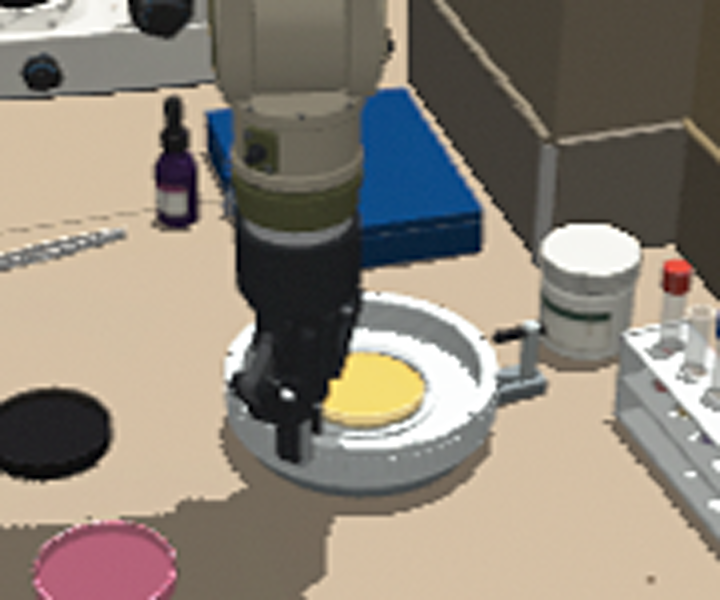

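The side crop shows the gripper pinching the near-right rim at crop (285,410), clear of the dish (370,390). Width is 9.5 mm and grip 38 N. I'm turning clockwise by 80° first, then measuring the rest.

```bash
python3 -m pendant '[[[0,0,-5],[-0.00501,0.00547,0],0.05],[[0,0,-5],[-0.00451,0.00588,0],0.05],[[0,0,-5],[-0.00398,0.00625,0],0.05],[[0,0,-5],[-0.00342,0.00658,0],0.05],[[0,0,-5],[-0.00284,0.00685,0],0.05],[[0,0,-5],[-0.00223,0.00707,0],0.05],[[0,0,-5],[-0.0016,0.00724,0],0.05],[[0,0,-5],[-0.00097,0.00735,0],0.05]]' 60
python3 -m pendant '[[[0,0,-5],[-0.00032,0.00741,0],0.05],[[0,0,-5],[0.00032,0.00741,0],0.05],[[0,0,-5],[0.00097,0.00735,0],0.05],[[0,0,-5],[0.0016,0.00724,0],0.05],[[0,0,-5],[0.00223,0.00707,0],0.05],[[0,0,-5],[0.00284,0.00685,0],0.05],[[0,0,-5],[0.00342,0.00658,0],0.05],[[0,0,-5],[0.00398,0.00625,0],0.05]]'
python3 -m pendant '[[[0,0,0],[0,0,0],0.05],[[0,0,0],[0,0,0],0.05]]'
cat > look.py <<'E'
import sys
from h import *
from workcell import r
n=sys.argv[1]
s=r.read_camera("side");t=r.read_camera("top")
a=cv2.resize(s["frame"][150:215,310:390],None,fx=6,fy=6,interpolation=cv2.INTER_CUBIC)
b=cv2.resize(t["frame"][140:205,265:318],None,fx=6,fy=6,interpolation=cv2.INTER_CUBIC)
cv2.imwrite(f"pics/l{n}.png",np.hstack([a,b])[:600,:800])
C=np.array([586,33.3])
for nm,c in(("top",t),("side",s)):
    g=cv2.cvtColor(c["frame"],cv2.COLOR_BGR2GRAY)
    for R,z in((55,26),(60,26),(65,26),(82,50),(85,50),(88,50),(100,50),(107,50),(113,50)):
        a=np.arange(-15,30,.5);I=np.array([proj(c,[C[0]+R*np.cos(x),C[1]+R*np.sin(x),z]) for x in np.radians(a)],np.float32)
        w=cv2.remap(g,I[:,:1],I[:,1:],cv2.INTER_LINEAR)[:,0].astype(float);i=w.argmin()
        k=slice(max(i-6,0),i+7);d=np.clip(np.median(w)-15-w[k],0,None)
        print(nm,R,a[i],w[i],np.median(w),"centroid",(a[k]*d).sum()/max(d.sum(),1))
E
python3 look.py 1
```

```text
clock: 5.28
position: [500.4, 22.8, 33.9]
ee_rot: [[-0.08, 0.997, -0.003], [0.997, 0.08, -0.007], [-0.007, -0.003, -1.0]]
wrist_force: [-5.6, -11.7, 6.6]
grip_width: 8.2
gripper_force: 62.6
clock: 6.28
position: [514.7, 79.9, 33.9]
ee_rot: [[0.579, 0.815, -0.004], [0.815, -0.579, -0.005], [-0.007, -0.0, -1.0]]
wrist_force: [-7.3, -9.4, 9.7]
grip_width: 8.0
gripper_force: 64.5
clock: 6.52
position: [515.0, 80.4, 33.9]
ee_rot: [[0.577, 0.817, -0.003], [0.817, -0.577, -0.004], [-0.005, -0.0, -1.0]]
wrist_force: [-7.4, -5.6, 8.3]
grip_width: 8.2
gripper_force: 68.0
top 55 15.0 166.0 220.0 centroid 14.932389937106919
top 60 14.0 152.0 220.0 centroid 14.52699530516432
top 65 15.5 146.0 220.0 centroid 14.98076923076923
top 82 14.5 142.0 205.0 centroid 14.868012422360248
top 85 14.0 157.0 219.0 centroid 14.813172043010752
top 88 15.5 145.0 199.0 centroid 15.009389671361502
top 100 3.5 75.0 162.0 centroid 3.5689655172413794
top 107 3.5 80.0 163.0 centroid 3.4821208384710234
top 113 3.5 68.0 163.0 centroid 3.451923076923077
side 55 10.5 83.0 254.0 centroid 10.53848845346396
side 60 12.5 133.0 253.0 centroid 12.33960396039604
side 65 11.0 109.0 253.0 centroid 11.04536950420954
side 82 12.0 97.0 253.0 centroid 11.9347609561753
side 85 13.0 143.0 253.0 centroid 13.029166666666667
side 88 12.5 103.0 230.0 centroid 12.888091822094692
side 100 0.0 16.0 193.0 centroid 0.17714945181765723
side 107 -1.0 8.0 192.5 centroid -0.11718477121900105
side 113 0.5 24.0 192.0 centroid 0.5851063829787234
```

View pics/l1.png

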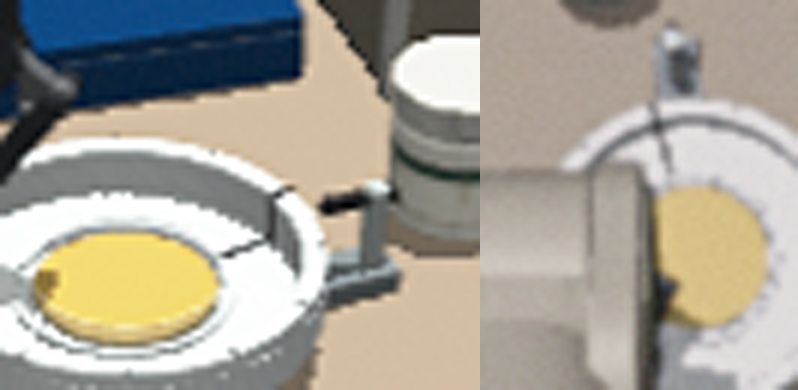

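Left half (side): the line crosses the rim at crop (285,190), and the pointer tip is at (322,207), about 12° further clockwise. Right half (top): the line is at (657,115) and the pointer at (680,75). Each camera has a small calibration offset, so I'll fit the rim and pointer separately per camera using depth.

```bash
cat > fit.py <<'E'
from h import *
C0=np.array([586,33.3])
def cloud(c):
    K=c["intrinsics"];v,u=np.mgrid[:400,:640];z=c["range_z"]
    return np.stack([(u-K[0,2])/K[0,0]*z,-(v-K[1,2])/K[1,1]*z,-z],-1)@c["orientation"].T+c["position"]
def circ(q):
    for _ in range(4):
        x=np.linalg.lstsq(np.c_[2*q[:,:2],np.ones(len(q))],(q[:,:2]**2).sum(1),rcond=None)[0]
        R=np.sqrt(x[2]+x[0]**2+x[1]**2);e=np.abs(np.hypot(*(q[:,:2]-x[:2]).T)-R);q=q[e<7]
    return x[:2],R
E
python3 - <<'E'
from fit import *
for n in("top","side"):
    c=dict(np.load(n+"0.npz"));P=cloud(c);d=P[...,:2]-C0;rr=np.hypot(d[...,0],d[...,1]);a=np.degrees(np.arctan2(d[...,1],d[...,0]))
    C,R=circ(P[(rr>72)&(rr<98)&(abs(P[...,2]-50.5)<3)])
    d=P[...,:2]-C;rr=np.hypot(d[...,0],d[...,1]);a=np.degrees(np.arctan2(d[...,1],d[...,0]))
    print(n,C,R)
    for nm,lo,hi,z0,z1 in(("post",112,134,35,58),("needle",93,114,38,58),("arm",92,136,3,25)):
        m=(rr>lo)&(rr<hi)&(abs(a)<16)&(P[...,2]>z0)&(P[...,2]<z1);q=P[m]
        print(nm,m.sum(),q.mean(0).round(1) if m.any() else"","az mean",a[m].mean().round(2) if m.any() else"","tang",(rr[m]*np.sin(np.radians(a[m]-4))).round(1)[:30])
    g=cv2.cvtColor(c["frame"],cv2.COLOR_BGR2GRAY)
    o=[]
    for Rr in(82,84,86,88):
        A=np.arange(85,103,.5);I=np.array([proj(c,[C[0]+Rr*np.cos(x),C[1]+Rr*np.sin(x),50]) for x in np.radians(A)],np.float32)
        w=cv2.remap(g,I[:,:1],I[:,1:],cv2.INTER_LINEAR)[:,0].astype(float);k=np.clip(np.median(w)-20-w,0,None);o.append((A*k).sum()/k.sum())
    print("index",o)
E
```

```text
top [585.80497456  33.41850148] 84.62656280786777
post 18 [706.4  43.6  52.8] az mean 4.81 tang [ 4.   0.7  4.3  0.8 -2.6  4.6  1.  -2.3  4.7  1.4 -2.1  5.1  1.6 -1.8
  5.2  1.8 -1.5  5.7]
needle 15 [690.1  42.3  51.7] az mean 4.86 tang [ 5.2  1.8  5.7  2.  -1.4  2.5 -0.9  2.7 -0.8  6.3  2.9 -0.6 -4.   3.
 -0.2]
arm 81 [701.7  38.3  10.1] az mean 2.45 tang [ 12.8   9.1  -4.8  -8.4 -22.2 -25.7  20.2  13.    9.4  -4.6  -8.1 -18.5
 -36.   13.1   9.7  -4.3  -7.8 -14.7 -18.2 -21.7 -25.2 -32.2  20.6  17.1
  13.2   9.9  -4.1  -7.5 -11.  -32. ]
index [np.float64(93.83251231527093), np.float64(93.84390862944163), np.float64(93.73399014778325), np.float64(93.74774774774775)]
side [585.89639219  28.56836185] 84.55989216710496
post 39 [708.4  38.1  47. ] az mean 4.47 tang [ 7.6  6.6  6.8  4.2  6.6  5.3  5.1  2.5 -0.5  3.4  5.   8.5  3.4  3.4
  0.2 -1.8 -3.  -1.4 -0.9 -0.6 -0.2  0.7 -2.7  0.3 -0.6 -2.  -3.3  2.2
  5.3 -3.3]
needle 20 [689.5  37.5  47.9] az mean 4.94 tang [ 7.7  3.9  3.3  8.   1.9  4.7  3.5 -1.  -0.2  1.5  1.8  0.1 -3.9  2.3
 -0.7 -2.5 -0.1  2.3  0.4  0.3]
arm 91 [702.2  34.   11.2] az mean 2.66 tang [ 5.8  2.5  1.3 -0.6 17.3 13.4  5.1 -1.3  1.2 -4.1 -0.7 15.  11.6 12.5
  8.5  8.6  0.3  2.  -1.4 -1.4 -2.1  5.4  6.   9.6 11.4  2.   3.7  1.1
  0.5 -2.4]
index [np.float64(94.3728448275862), np.float64(93.99208633093525), np.float64(94.03363914373088), np.float64(94.06770833333333)]
```

Both cameras agree: pointer at about 4.8° and index at about 15° now. So 10° more clockwise.

```bash
python3 -m pendant '[[[0,0,-5],[0.00451,0.00588,0],0.05],[[0,0,-5],[0.00501,0.00547,0],0.05],[[0,0,0],[0,0,0],0.05],[[0,0,0],[0,0,0],0.05],[[0,0,0],[0,0,0],0.05]]'
cat > look2.py <<'E'
from fit import *
from workcell import r
for n,C in(("top",[585.8,33.4]),("side",[585.9,28.6])):
    c=r.read_camera(n);g=cv2.cvtColor(c["frame"],cv2.COLOR_BGR2GRAY)
    for Rr,z in((55,26),(60,26),(65,26),(82,50),(84,50),(86,50),(88,50)):
        A=np.arange(-6,16,.5);I=np.array([proj(c,[C[0]+Rr*np.cos(x),C[1]+Rr*np.sin(x),z]) for x in np.radians(A)],np.float32)
        w=cv2.remap(g,I[:,:1],I[:,1:],cv2.INTER_LINEAR)[:,0].astype(float);k=np.clip(np.median(w)-20-w,0,None);k[abs(A-A[w.argmin()])>4]=0
        print(n,Rr,A[w.argmin()],w.min(),"az",round((A*k).sum()/k.sum(),2))
    a=c["frame"][150:215,310:390] if n=="side" else c["frame"][140:205,265:318]
    a=cv2.resize(a,None,fx=6,fy=6,interpolation=cv2.INTER_CUBIC);b=np.hstack([b,a]) if n=="side" else a
import sys;cv2.imwrite(f"pics/m{sys.argv[1]}.png",b)
E
python3 look2.py 1
```

```text
clock: 7.25
position: [524.4, 91.8, 33.9]
ee_rot: [[0.71, 0.705, -0.003], [0.705, -0.71, -0.003], [-0.005, 0.0, -1.0]]
wrist_force: [-5.5, -5.5, 8.9]
grip_width: 8.3
gripper_force: 67.6
top 55 4.5 166.0 az 4.88
top 60 4.0 158.0 az 4.69
top 65 4.0 152.0 az 4.97
top 82 4.5 151.0 az 4.74
top 84 4.5 162.0 az 4.61
top 86 4.5 160.0 az 4.65
top 88 4.0 145.0 az 4.38
side 55 5.0 89.0 az 5.19
side 60 5.5 147.0 az 5.8
side 65 6.0 96.0 az 6.08
side 82 5.5 148.0 az 5.6
side 84 6.5 130.0 az 6.15
side 86 6.0 92.0 az 5.95
side 88 5.5 81.0 az 5.78
```

View pics/m1.png

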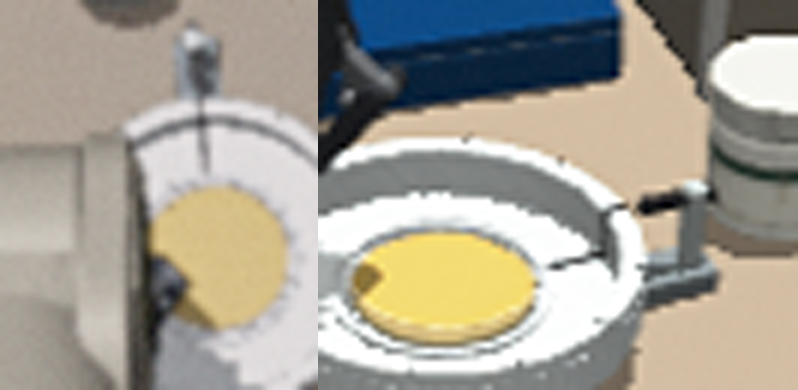

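Left half (top): the line at (203,100) lies on the pointer's line. Right half (side): the line at (615,209) is slightly short of the pointer tip's axis at (640,208). I'll add about 0.7°, let go, lift and look.

```bash
python3 -m pendant '[[[0,0,-0.7],[0.0007,0.0007,0],0.05],[[0,0,0],[0,0,0],0.05],[[0,0,0],[0,0,0],0.05],[[0,0,0],[0,0,0],0.35],[[0,0,0],[0,0,0],0.35],[[0,0,0],[0,0,0],0.35]]'
python3 -m pendant '[[[0,0,0],[0,0,0.01],0.35],[[0,0,0],[0,0,0.015],0.35],[[0,0,0],[0,0,0.04],0.35],[[0,0,0],[0,0,0.05],0.35],[[0,0,0],[0,0,0.05],0.35],[[0,0,0],[-0.04,-0.05,0.02],0.35],[[0,0,0],[-0.03,-0.055,0],0.35],[[0,0,0],[0,-0.06,0],0.35]]'
python3 -m pendant '[[[0,0,0],[0,-0.06,0],0.35],[[0,0,0],[0,-0.06,0],0.35],[[0,0,0],[0,-0.06,0],0.35],[[0,0,0],[0,-0.06,0],0.35],[[0,0,0],[0,-0.04,0],0.35],[[0,0,0],[0,0,0],0.35]]'
python3 look2.py 2
python3 - <<'E'
from fit import *
from workcell import r
for n in("top","side"):
    c=r.read_camera(n);np.savez(n+"1.npz",**c);P=cloud(c);d=P[...,:2]-C0;rr=np.hypot(d[...,0],d[...,1])
    C,R=circ(P[(rr>72)&(rr<98)&(abs(P[...,2]-50.5)<3)])
    d=P[...,:2]-C;rr=np.hypot(d[...,0],d[...,1]);a=np.degrees(np.arctan2(d[...,1],d[...,0]))
    for lo,hi,z0 in((112,134,35),(93,114,38)):
        m=(rr>lo)&(rr<hi)&(abs(a)<16)&(P[...,2]>z0)&(P[...,2]<58);print(n,C,m.sum(),a[m].mean())
E
```

```text
clock: 8.1
position: [527.5, 94.4, 33.4]
ee_rot: [[0.716, 0.698, 0.001], [0.698, -0.716, 0.0], [0.001, 0.0, -1.0]]
wrist_force: [-0.4, -0.4, -0.1]
grip_width: 29.8
gripper_force: 0.0
clock: 9.1
position: [458.3, -67.7, 219.0]
ee_rot: [[0.715, 0.699, 0.002], [0.699, -0.715, -0.001], [0.001, 0.002, -1.0]]
wrist_force: [0.6, -0.3, 0.0]
grip_width: 29.7
gripper_force: 0.0
clock: 9.85
position: [459.7, -350.3, 217.6]
ee_rot: [[0.719, 0.695, 0.001], [0.695, -0.719, -0.001], [-0.0, 0.002, -1.0]]
wrist_force: [-0.5, 0.8, 0.2]
grip_width: 30.3
gripper_force: 0.0
top 55 4.5 157.0 az 4.59
top 60 4.0 153.0 az 4.72
top 65 3.5 151.0 az 4.47
top 82 4.5 137.0 az 4.49
top 84 4.5 154.0 az 4.35
top 86 4.5 161.0 az 4.33
top 88 4.0 145.0 az 4.11
side 55 11.0 18.0 az 12.63
side 60 15.5 134.0 az 15.35
side 65 6.0 110.0 az 5.98
side 82 5.0 148.0 az 5.18
side 84 6.0 145.0 az 5.87
side 86 6.0 105.0 az 5.88
side 88 5.5 91.0 az 5.75
top [585.35830023  33.33592004] 16 4.977100663138407
top [585.35830023  33.33592004] 13 4.7052646808752785
side [585.85944431  28.29860123] 39 4.407596216990181
side [585.85944431  28.29860123] 22 5.611679635247639
```

View pics/m2.png

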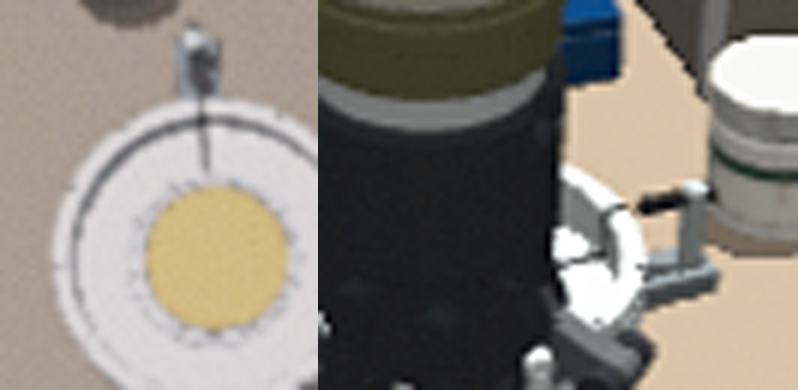

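After release, the top view shows the line (203,100) on the pointer's radial line. The side view shows it collinear with the tip (640,207), and the dish is centred in its seat. The index is at about 5.1° against 4.9° for the pointer, within measuring error, and the arm is clear.

```bash
python3 -c "
from workcell import r
print(r.hand_in())"
```

```text
the job is handed in; nothing more can be done
None
```

I turned the platter about 90° clockwise by its rim, let go and handed the job in; the index line measured within about 1° of the pointer (about 5.1° against 4.9°), the dish still lay in its seat, and the arm went nowhere near the box, bottle or forceps.

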